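# Pack the carving tools into their snap-cover case

## Task

Squeeze the two side tabs of the grip on the tool case's cover together, lift the cover off and set it down on the table. Lay every palm carving tool that is on the table in a bay of its own in the case, blade down in the slot of the tall toothed rest and handle toward the low rest, turning round any that lies the wrong way. Then put the cover back squarely so that both catches snap home. Leave the tin and the jar that stand among the tools where they are.

Things in the scene. Friction and masses are not known exactly. Their poses are not given: they have to be found in the camera images.
- case: fixed grey tool case, 130 (x) x 206 (y) x 38 mm high, walls 6 mm, floor 4 mm. Origin: centre of its underside. Blades lie to its +x, handles to its -x; four bays along x at y = -63, -21, +21, +63 mm. A bedded tool's origin is at x = 0 (+-6), z = 4 mm in this frame. Under the cover there is too little height for a reversed tool: it keeps it open
- blade_rest (a point): tall black toothed rest inside the case for the blades, 8 mm thick in x, teeth 17 mm high over the case floor, four gaps 15 mm wide (one a bay) whose bottom is 5 mm over the floor. This point: its middle, on the case floor, 26 mm to +x of the case's centre
- handle_rest (a point): low black toothed rest inside the case for the handles, 6 mm thick, teeth 7 mm high over the case floor, four gaps 22 mm wide down to the floor. This point: its middle, on the case floor, 47 mm to -x of the case's centre
- cover: grey push-on cover, plate 130 (x) x 206 (y) x 4 mm, about 0.26 kg. Origin: centre of the underside of its ribs, which reach 14 mm below the plate (plate top at +18 mm) and enter the case with 2.5 mm play a side; on the table it stands on them at z = 0. Closed: origin 24 mm over the case's, axes parallel, either way round. Bolts spring out under keepers in the case's +-x walls
- grip (a point): where to pinch the cover's grip: on its middle axis, 30 mm over the cover's origin. Squeeze the two tabs along the cover's x (66 mm over both when out, 50 mm when in), fingertips about 5 mm over the plate; lift straight up, lower with the tabs held in, let go. Between the tabs: black core up to 44 mm over the cover's origin
- catch_far (a joint): squeeze of the tab on the cover's +x side, with its bolt: 0 = out (locked), 0.008 m = fully in (free above about 0.0065). Tab 8 mm thick, 34 mm long in y, from 21 to 39 mm over the cover's origin. Spring 3.6 N at 0, 8.4 N fully in. The bolt's nose is ramped: pressing the cover down (15 N on the core) also clicks it past the keeper
- catch_near (a joint): the same for the tab on the cover's -x side
- table_left_edge (a point): left edge of the table top (y = 0.245) before the case; the table is free from here to the tools, between the case and a row of clutter (mallet, cedar block, tape measure, flat tin) along the front edge, which ends at x = 0.345: room to set the cover down
- tool_1: palm carving tool with a straight chisel edge, 104 mm long, about 60 g: wooden handle 56 x 17 x 18 mm high, then ferrule and steel blade 9 mm wide, 4 mm thick, at mid-height. Origin: middle of its length, on its underside; +x points to the blade (tip at +52 mm), the handle spans x = -52 to +4 mm; hold it across y at x = -22 mm. May be absent
- tool_1_tip (a point): tip of the blade of that tool, 52 mm along +x from its origin and 9 mm above its underside
- tool_2: palm carving tool with a slanted (skew) edge, 104 mm long, about 60 g: wooden handle 56 x 17 x 18 mm high, then ferrule and steel blade 9 mm wide, 4 mm thick, at mid-height. Origin: middle of its length, on its underside; +x points to the blade (tip at +52 mm), the handle spans x = -52 to +4 mm; hold it across y at x = -22 mm. May be absent
- tool_2_tip (a point): tip of the blade of that tool, 52 mm along +x from its origin and 9 mm above its underside
- tool_3: palm carving tool with a V-shaped edge, 104 mm long, about 60 g: wooden handle 56 x 17 x 18 mm high, then ferrule and steel blade 9 mm wide, 4 mm thick, at mid-height. Origin: middle of its length, on its underside; +x points to the blade (tip at +52 mm), the handle spans x = -52 to +4 mm; hold it across y at x = -22 mm. May be absent
- tool_3_tip (a point): tip of the blade of that tool, 52 mm along +x from its origin and 9 mm above its underside
- tool_4: palm carving tool with a hollow gouge edge, 104 mm long, about 60 g: wooden handle 56 x 17 x 18 mm high, then ferrule and steel blade 9 mm wide, 4 mm thick, at mid-height. Origin: middle of its length, on its underside; +x points to the blade (tip at +52 mm), the handle spans x = -52 to +4 mm; hold it across y at x = -22 mm. May be absent
- tool_4_tip (a point): tip of the blade of that tool, 52 mm along +x from its origin and 9 mm above its underside
- tray_rim (a point): top edge of the white tray's wall along the right side of the table, at the tools: 12 mm thick, 82 mm higher than the table top; mind it with the hand
- small_tin: flat round tin, 44 mm across, 18 mm high, among the tools; to be left where it stands. Origin: centre of its underside
- eyelet_jar: jar with a black lid, 45 mm across, 56 mm high, behind the tools; to be left where it stands. Origin: centre of its underside

How it is judged:
On the way, in this order (a step that is already met when the one before it is completed fails the run):
1. both side tabs of the cover are squeezed in together (value of joint each of catch_far, catch_near above 0.0055 m), for 0.1 s.
2. the cover is off the case and set down flat on the table (horizontal distance between cover and case above 0.12 m and height (world z) of cover below 0.012 m and angle between cover's own z axis and vertical below 0.1 rad and contact force between cover and the fingers below 0.2 N), for 0.2 s.
3. every tool present lies bedded in the case, blade in a slot of the tall rest, with the cover still off (z of each of tool_1, tool_2, tool_3, tool_4 in the frame of case below 0.009 m and z of each of tool_1_tip, tool_2_tip, tool_3_tip, tool_4_tip in the frame of case below 0.018 m and x of tool_1_tip in the frame of case between 0.036 and 0.062 m and angle between each of tool_1, tool_2, tool_3, tool_4's own z axis and vertical below 0.2 rad and x of tool_2_tip in the frame of case between 0.036 and 0.062 m and x of tool_3_tip in the frame of case between 0.036 and 0.062 m and x of tool_4_tip in the frame of case between 0.036 and 0.062 m and horizontal distance between cover and case above 0.08 m), for 0.2 s.
At the end, for the whole second after the job is handed in: Every tool present is bedded in the case: tip 36 to 62 mm to +x and under 18 mm high, origin under 9 mm, tilt under 0.2 rad. Cover on the case within 5 mm, 0.06 rad and 3 mm of height, level within 0.03 rad, both catches out (under 3.5 mm), at rest (z of each of tool_1, tool_2, tool_3, tool_4 in the frame of case below 0.009 m and z of each of tool_1_tip, tool_2_tip, tool_3_tip, tool_4_tip in the frame of case below 0.018 m and x of tool_1_tip in the frame of case between 0.036 and 0.062 m and angle between each of tool_1, tool_2, tool_3, tool_4's own z axis and vertical below 0.2 rad and x of tool_2_tip in the frame of case between 0.036 and 0.062 m and x of tool_3_tip in the frame of case between 0.036 and 0.062 m and x of tool_4_tip in the frame of case between 0.036 and 0.062 m and horizontal distance between cover and case below 0.005 m and z of cover in the frame of case below 0.027 m and angle between cover's own z axis and vertical below 0.03 rad and angle between the x axis of cover and the x axis of case, either way round below 0.06 rad and value of joint each of catch_far, catch_near below 0.0035 m and linear speed of cover below 0.01 m/s); the robot touches nothing.
It fails at once if the tin or the jar is pushed more than 5 cm from its place (distance of any of small_tin, eyelet_jar from where it was at the start of the episode above 0.05 m).
It fails at once if a tool or the cover falls off the table (height (world z) of any of tool_1, tool_2, tool_3, tool_4, cover below -0.1 m).
Of tool_1, tool_2, tool_3, tool_4 only 3 to 4 are there at a start; the rules pass over those that are not, and their reading is None.
At some moment in a run one of tool_1, tool_2, tool_3, tool_4 may be knocked a few centimetres aside while the robot is not near it.
Once in a run the grip may slacken for a moment while it holds something.
It also fails if it takes over 210 s, if anything falls off the work surface, if the arm or the gripper's body presses on something with over 40 N, if the wrist force passes 120 N, or if a joint passes its speed limit or range.

## Robot

A 6-joint arm with a two-finger parallel gripper is mounted at the origin on a cart in front of the work surface, level with it; the furniture and walls round the work are solid. World frame = base frame: x ahead of the robot, y to its left, z up, the work surface at z = 0. Lengths are in m, angles in rad, forces in N, time in s.
With the tool pointing down it reaches from about 0.325 to 0.775 m from the base axis. Payload 5.5 kg.
Tool frame: the origin (TCP) lies between the finger pads; the fingertips stand arm.tip_reach ahead of it and the grasp point (between the pads) lies 5 mm behind it (arm.tip_reach is the distance from the TCP to the fingertips, in m); z points along the fingers, y is the line along which they close (so a half turn about z gives the same grasp; the last joint's range is limited). The gripper opens to 88 mm and grips with 3 to 60 N. Pads are 20 mm wide; open, the fingers measure 115 mm over their backs; the gripper's body (75 mm by 178 mm) begins 61 mm behind the grasp point.
Start: joints at [1.094, 0.091, 1.231, -0, 1.82, -0.057], TCP at [0.245, 0.548, 0.237] pointing down, gripper open.
Joint ranges: [-2.87, 2.87], [-0.86, 2.18], [0.17, 2.46], [-1.51, 4.65], [0.06, 2.69], [-2.65, 2.65]. Speed limits (rad/s): [2.57, 2.57, 3.01, 3.14, 3.14, 3.14].

## Interface

Orientations are given as a rotation vector (axis times angle).
In Python, from rig import arm gives the robot as it stands.
- The arm moves only by the shell command python3 jog.py, which reads ROWS from standard input. ROWS is a JSON list of rows, 1 to 20 of them, each of 5 numbers: the finger opening in m, then dx, dy, dz in m, then a turn about the tool's z in rad; each row is the pose to reach, as a shift and turn from the pose commanded when the command began, along the tool's axes at that moment; what a row does not reach only later rows make up. A row lasts 1/8 s, in which the tool goes at most 0.0625 m and 0.188 rad, less where a joint would pass 70% of its speed; a pose out of reach is approached as far as the arm can. The fingers move at their own pace and stop on an object; the grip force is fixed at half the most. Time passes only in rows, so rows that do not move let the fingers close. It prints the time, the measured TCP pose, the force, the opening and the grip force at its end. Input that does not fit is refused with a message, and nothing moves.
- arm.get_state(): the state, without advancing time (a new reading comes with each control period).
- arm.capture(name): name is "scene" or "side" or "wrist"; returns the picture (480x640x3 uint8, red, green, blue); there is no depth.
- arm.camera_info(name): a dict with "fovy" (degrees; the focal length in pixels is half the picture's height over the tangent of half this angle, whatever the lens; pixels are square), "cx", "cy" (the principal point, pixels), "R" (3x3) and "t" (3): a world point X has camera coordinates R X + t; the wrist camera has in their place "hand_eye" (4x4, takes a point from camera to tool coordinates, whose origin is the TCP and whose axes are the flange's). Camera axes: x right, y down, z forward; pixel columns grow to the right and rows downward; lengths in m; the calibration is good to about 2 mm. A picture is of the moment at which its call begins: read the wrist's pose just before it. camera_info takes no time and is no camera call.
- arm.sign_off(): hands the job in; it is judged then, once.
The state is a dict: "time": time; "joint_pos": joint angles; "dq": joint speeds; "joint_efforts": joint torques, N m; "ee_pos": TCP position; "tool_rot": TCP orientation; "wrist_force": force on the tool from outside, world axes, zero at the start; "ft_torque": the same for the moment, N m; "grip_width": finger opening in m; "grip_force": force on a finger pad.
Only numpy, scipy, OpenCV 4.12 (cv2) and the standard library are available. Lean on these libraries where they do the work, as an engineer would, in place of code of your own. Each camera call takes 0.05 s, during which the arm holds its last target. There are 200 camera calls.

## Working session

There is one attempt and no reset: what is moved stays moved. The work goes in short steps, Python scripts to look and compute and a shell command to move; the robot and the scene stay as the last step left them, time stands still between calls to the robot, and variables do not carry over. Pictures are saved under pics/ and viewed, at most 14 in all, crops included, and the job is handed in when it is done.

```bash
ls; mkdir -p pics
python3 - <<'E'
from rig import arm
import cv2
s=arm.get_state();print(s['time'],s['ee_pos'],s['tool_rot'],s['grip_width'],arm.tip_reach)
for n in("scene","side"):
    i=arm.camera_info(n);print(n,i)
    cv2.imwrite(f'pics/{n}0.png',arm.capture(n)[:,:,::-1])
print(arm.camera_info("wrist"))
E
```

```text
jog.py
pics
rig.py
0.0 [0.24444893 0.5476453  0.235532  ] [-6.54565684e-01 -3.07215313e+00  2.95731801e-03] 0.0878152276391089 0.014
scene {'fovy': 47.38075437932956, 'cx': 334.0323723820352, 'cy': 232.25926577424337, 'R': array([[ 0.54652226, -0.83738072,  0.01034206],
       [-0.41971401, -0.28457401, -0.86189198],
       [ 0.7246748 ,  0.46670244, -0.50698645]]), 't': array([-0.29209487,  0.30789805,  0.79115804])}
side {'fovy': 45.92115085306841, 'cx': 313.2488046631679, 'cy': 245.12490670262477, 'R': array([[ 0.99460414, -0.10134946, -0.02215607],
       [-0.0816768 , -0.63330607, -0.76957931],
       [ 0.06396487,  0.76723641, -0.63816674]]), 't': array([-0.54228844,  0.11012711,  0.92549927])}
{'fovy': 70.77411072451928, 'cx': 319.32284855984386, 'cy': 239.1688994021934, 'hand_eye': array([[ 1.64876679e-04, -9.52790169e-01, -3.03629489e-01,
         8.47295474e-02],
       [ 9.99999890e-01,  2.90739734e-04, -3.69322822e-04,
         2.90085421e-04],
       [ 4.40164311e-04, -3.03629395e-01,  9.52790112e-01,
        -1.48911562e-01],
       [ 0.00000000e+00,  0.00000000e+00,  0.00000000e+00,
         1.00000000e+00]])}
```

View pics/scene0.png

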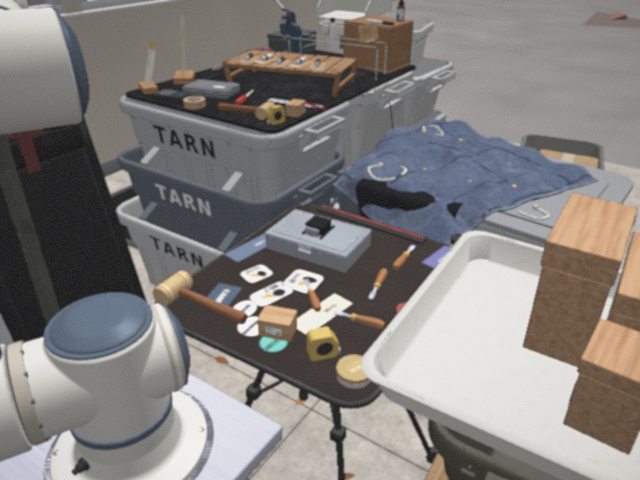

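View pics/side0.png

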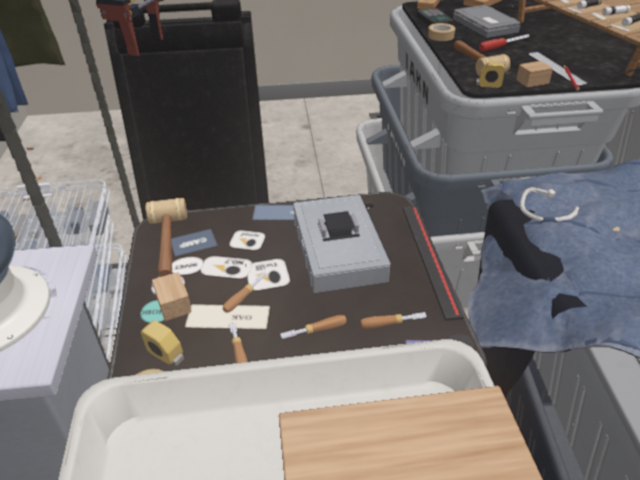

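Four tools are visible. In the side view they sit near (255,288), (238,342), (314,326) and (393,320). The case and cover are around (340,240). I'll enlarge both views.

Run:
```python
import cv2
for n,(x0,y0,w,h) in dict(scene=(225,190,240,180),side=(200,190,266,195)).items():
    im=cv2.imread(f'pics/{n}0.png')[y0:y0+h,x0:x0+w]
    cv2.imwrite(f'pics/{n}0c.png',cv2.resize(im,None,fx=3,fy=3,interpolation=cv2.INTER_CUBIC))
```

```text
(no output)
```

View pics/side0c.png

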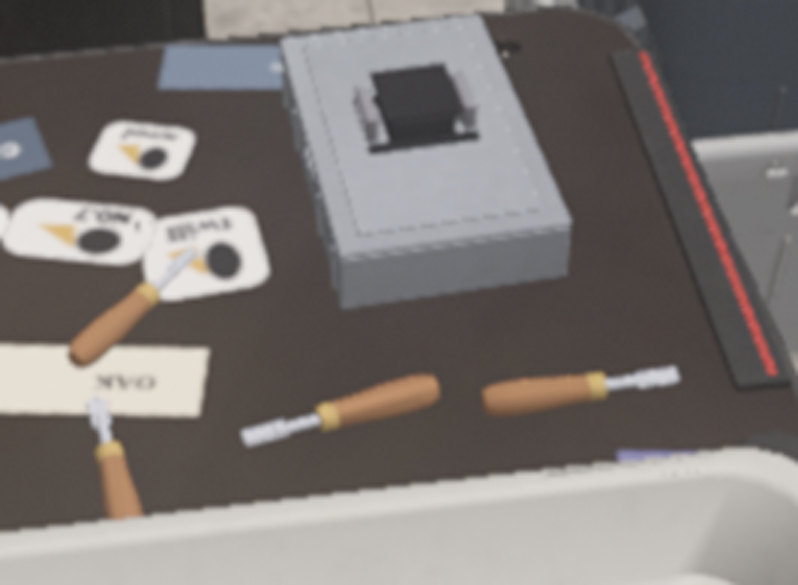

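View pics/scene0c.png

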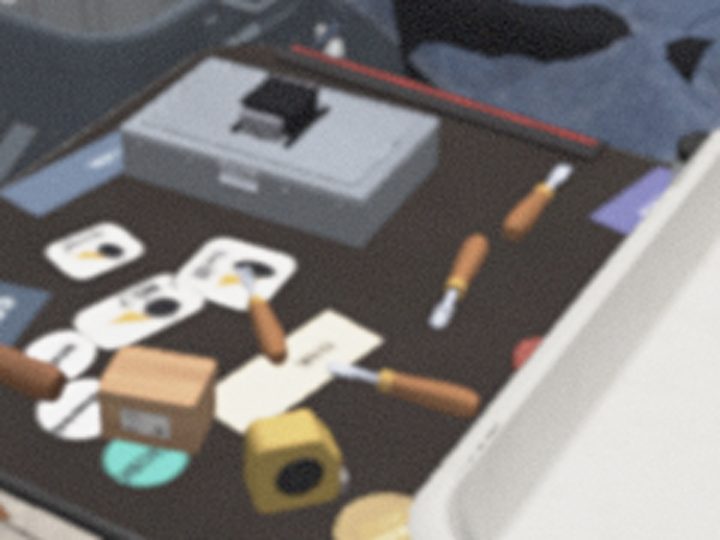

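```bash
cat > h.py <<'E'
import numpy as np, cv2
from rig import arm
from scipy.spatial.transform import Rotation as Ro
def ray(n,u,v,st=None):
    i=arm.camera_info(n); f=240/np.tan(np.radians(i['fovy'])/2)
    d=np.array([(u-i['cx'])/f,(v-i['cy'])/f,1])
    if n=='wrist':
        T=np.eye(4);T[:3,:3]=Ro.from_rotvec(st['tool_rot']).as_matrix();T[:3,3]=st['ee_pos'];M=T@i['hand_eye']
        return M[:3,3],M[:3,:3]@d
    R=np.array(i['R']);return -R.T@i['t'],R.T@d
def px(n,u,v,z,st=None):
    o,d=ray(n,u,v,st);return o+d*(z-o[2])/d[2]
def go(xyz,ang,st=None):
    """shift in tool axes to reach xyz; ang = wanted world yaw of tool y axis (mod pi)"""
    st=st or arm.get_state();R=Ro.from_rotvec(st['tool_rot']).as_matrix()
    d=R.T@(np.array(xyz)-st['ee_pos'])
    t=None
    if ang is not None:
        y=R.T@np.array([np.cos(ang),np.sin(ang),0]);t=np.arctan2(-y[0],y[1]);t=(t+np.pi/2)%np.pi-np.pi/2
    print('go',d.round(4),'turn',t,'q6',round(st['joint_pos'][5],2))
E
python3 - <<'E'
from h import *
sd=lambda u,v,z:px('side',200+u/3,190+v/3,z)
sc=lambda u,v,z:px('scene',225+u/3,190+v/3,z)
np.set_printoptions(precision=4,suppress=True)
for p in[(345,248),(570,222),(482,15),(282,38)]:print('cov side',sd(*p,.042))
for p in[(122,130),(366,222),(438,122),(210,57)]:print('cov scene',sc(*p,.042))
for nm,a,b in[('A',(193,253),(75,357)),('B',(97,402),(125,517)),('C',(245,438),(437,386)),('D',(677,375),(485,402))]:print(nm,'side',sd(*a,.009),sd(*b,.009))
for nm,a,b in[('A',(243,272),(278,355)),('B',(332,368),(475,403)),('C',(438,322),(478,240)),('D',(565,168),(508,230))]:print(nm,'scene',sc(*a,.009),sc(*b,.009))
print('tin',sc(530,340,.018),'jar',sc(690,145,.056))
E
```

```text
cov side [ 0.5472 -0.0183  0.042 ]
cov side [ 0.6718 -0.0128  0.042 ]
cov side [0.657  0.1899 0.042 ]
cov side [0.5281 0.1816 0.042 ]
cov scene [0.5222 0.1761 0.042 ]
cov scene [ 0.5194 -0.0412  0.042 ]
cov scene [ 0.6657 -0.0143  0.042 ]
cov scene [0.6527 0.1912 0.042 ]
A side [0.4639 0.0243 0.009 ] [ 0.3983 -0.0499  0.009 ]
B side [ 0.4103 -0.0838  0.009 ] [ 0.4244 -0.1608  0.009 ]
C side [ 0.4852 -0.1176  0.009 ] [ 0.5868 -0.0941  0.009 ]
D side [ 0.7121 -0.1017  0.009 ] [ 0.6097 -0.1082  0.009 ]
A scene [0.4617 0.0219 0.009 ] [ 0.4   -0.05   0.009]
B scene [ 0.4083 -0.0859  0.009 ] [ 0.4289 -0.1779  0.009 ]
C scene [ 0.4876 -0.118   0.009 ] [ 0.5868 -0.094   0.009 ]
D scene [ 0.7096 -0.1025  0.009 ] [ 0.6101 -0.1058  0.009 ]
tin [ 0.4936 -0.1822  0.018 ] jar [ 0.7187 -0.1941  0.056 ]
```

```bash
python3 -c "
from h import *
go((.6,.085,.2),.075)"
```

```text
go [-0.5133 -0.2775  0.036 ] turn 1.0759937286586951 q6 -0.06
```

```bash
echo '[[0.088, -0.26, -0.14, 0, 0.5], [0.088, -0.5133, -0.2775, 0.036, 1.076], [0.088, -0.5133, -0.2775, 0.036, 1.076], [0.088, -0.5133, -0.2775, 0.036, 1.076], [0.088, -0.5133, -0.2775, 0.036, 1.076], [0.088, -0.5133, -0.2775, 0.036, 1.076], [0.088, -0.5133, -0.2775, 0.036, 1.076], [0.088, -0.5133, -0.2775, 0.036, 1.076], [0.088, -0.5133, -0.2775, 0.036, 1.076], [0.088, -0.5133, -0.2775, 0.036, 1.076], [0.088, -0.5133, -0.2775, 0.036, 1.076], [0.088, -0.5133, -0.2775, 0.036, 1.076], [0.088, -0.5133, -0.2775, 0.036, 1.076], [0.088, -0.5133, -0.2775, 0.036, 1.076]]' | python3 jog.py
python3 - <<'E'
from h import *
s=arm.get_state();im=arm.capture('wrist');cv2.imwrite('pics/w1.png',im[:,:,::-1])
print(repr(s['ee_pos']),repr(s['tool_rot']))
E
```

```text
time: 1.85
ee_pos: [0.5998, 0.0865, 0.2011]
tool_rot: [2.134, 2.305, 0.001]
wrist_force: [0.1, -0.5, -0.5]
grip_width: 0.0881
grip_force: 0.0
array([0.59975279, 0.08652778, 0.20114671]) array([2.13426191e+00, 2.30479464e+00, 9.69658203e-04])
```

View pics/w1.png

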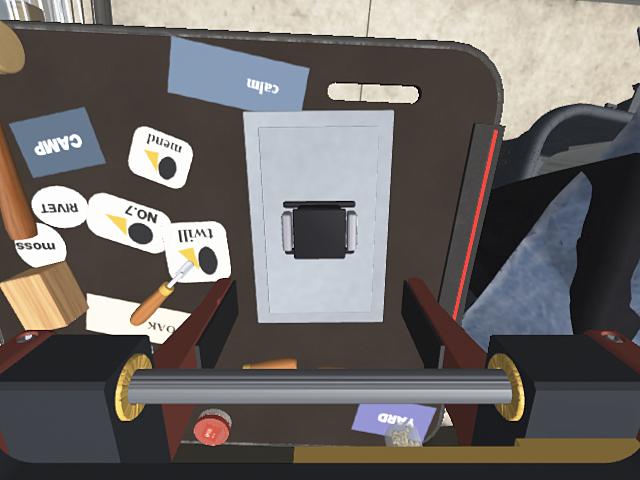

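The wrist view shows the cover's corners at (244,111), (393,110), (383,322) and (258,323). The tabs are at x 282–356, y ~231.

Run:
```python
from h import *
np.set_printoptions(precision=4,suppress=True)
s=dict(ee_pos=np.array([0.59975279, 0.08652778, 0.20114671]),tool_rot=np.array([2.13426191, 2.30479464, 9.69658203e-04]))
c=[px('wrist',*p,.042,s) for p in[(244,111),(393,110),(383,322.5),(258,323)]]
print(np.array(c),np.mean(c,0))
for a,b in[(0,1),(3,2),(3,0),(2,1)]:
  d=c[b]-c[a];print(np.linalg.norm(d),np.arctan2(d[1],d[0]))
t=[px('wrist',*p,.063,s) for p in[(283,231),(356,231)]];print(t,np.mean(t,0))
core=[px('wrist',*p,.068,s) for p in[(297,206),(344,206),(345,259),(294,258)]];print(np.mean(core,0))
print('tin',px('wrist',212,417,.018,s))
```

```text
[[ 0.5274  0.1824  0.042 ]
 [ 0.6541  0.193   0.042 ]
 [ 0.6732 -0.0127  0.042 ]
 [ 0.5438 -0.0232  0.042 ]] [0.5996 0.0849 0.042 ]
0.12715941649921644 0.08330170270072013
0.129853186118653 0.08087192370410201
0.20622190012089625 1.650609861089109
0.20654559344361162 1.6636556340318929
[array([0.5671, 0.0846, 0.063 ]), array([0.6316, 0.0895, 0.063 ])] [0.5993 0.0871 0.063 ]
[0.5998 0.0868 0.068 ]
tin [ 0.4861 -0.1755  0.018 ]
```

```bash
python3 -c "
from h import *
go((.5997,.086,.061),.083)"
```

```text
go [-0.0003 -0.0003  0.1401] turn -0.006535414407311091 q6 0.01
```

```bash
echo '[[0.088, 0, 0, 0.05, -0.0065], [0.088, 0, 0, 0.09, -0.0065], [0.088, 0, 0, 0.115, -0.0065], [0.088, 0, 0, 0.12, -0.0065], [0.088, 0, 0, 0.12, -0.0065]]' | python3 jog.py ; python3 -c "
from h import *
go((.5997,.086,.061),.083)"
```

```text
time: 2.52
ee_pos: [0.6004, 0.0855, 0.0815]
tool_rot: [2.128, 2.31, 0.001]
wrist_force: [0.1, 0.8, 0.1]
grip_width: 0.0877
grip_force: 0.0
go [ 0.0005 -0.0007  0.0205] turn -0.0012303085410283465 q6 0.0
```

```bash
echo '[[0.088, 0, -0.0005, 0.015, 0], [0.088, 0, -0.0005, 0.02, 0], [0.04, 0, -0.0005, 0.02, 0], [0.04, 0, -0.0005, 0.02, 0], [0.04, 0, -0.0005, 0.02, 0], [0.04, 0, -0.0005, 0.02, 0], [0.04, 0, -0.0005, 0.02, 0], [0.04, 0, -0.0005, 0.02, 0]]' | python3 jog.py
```

```text
time: 3.52
ee_pos: [0.6, 0.0853, 0.0615]
tool_rot: [2.129, 2.31, 0.001]
wrist_force: [-2.3, -0.3, 4.8]
grip_width: 0.0488
grip_force: 30.0
```

```bash
echo '[[0.04, 0, 0, -0.005, 0], [0.04, 0, 0, -0.015, 0], [0.04, 0, 0, -0.03, 0], [0.04, 0, 0, -0.045, 0], [0.04, 0, 0, -0.045, 0]]' | python3 jog.py ; python3 -c "
from h import *
s=arm.get_state();cv2.imwrite('pics/s2.png',arm.capture('side')[100:400,100:500,::-1].repeat(2,0).repeat(2,1))
go((.438,.137,.085),.083);go((.438,.137,.037),.083)"
```

```text
time: 4.15
ee_pos: [0.6008, 0.0854, 0.1083]
tool_rot: [2.127, 2.308, 0.005]
wrist_force: [-0.5, -0.5, -3.0]
grip_width: 0.0493
grip_force: 30.0
go [ 0.0647 -0.1576  0.0216] turn -0.0014958149532025011 q6 0.0
go [ 0.0647 -0.1577  0.0696] turn -0.0014958149532025011 q6 0.0
```

View pics/s2.png

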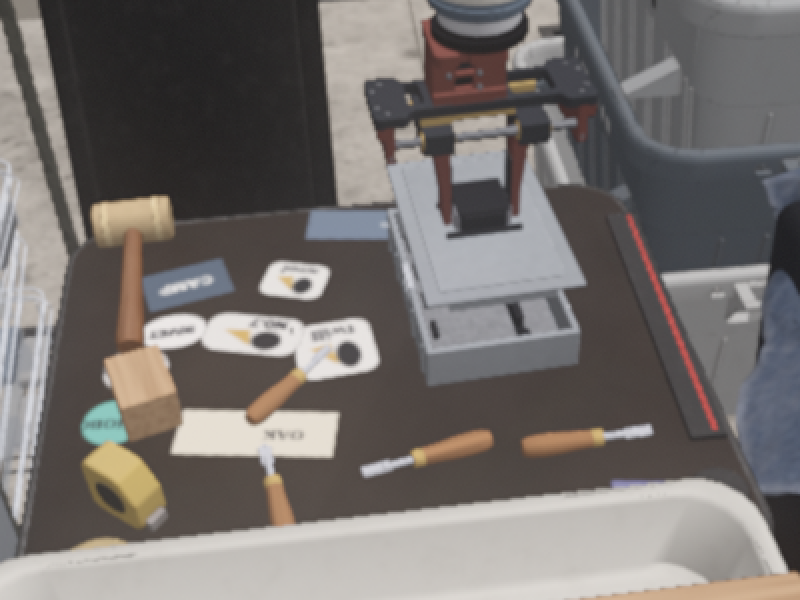

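Cover lifted level in the grip; the tall rest is at +x as expected. Next: carry it across and set it down.

```bash
echo '[[0.04, 0.015, -0.035, 0, 0], [0.04, 0.035, -0.085, 0.01, 0], [0.04, 0.055, -0.135, 0.02, 0], [0.04, 0.0647, -0.1577, 0.03, 0], [0.04, 0.0647, -0.1577, 0.045, 0], [0.04, 0.0647, -0.1577, 0.058, 0], [0.04, 0.0647, -0.1577, 0.064, 0], [0.04, 0.0647, -0.1577, 0.068, 0], [0.04, 0.0647, -0.1577, 0.069, 0], [0.04, 0.0647, -0.1577, 0.07, 0]]' | python3 jog.py
```

```text
time: 5.45
ee_pos: [0.4378, 0.1367, 0.0373]
tool_rot: [2.129, 2.309, 0.001]
wrist_force: [-5.7, -2.9, 11.2]
grip_width: 0.049
grip_force: 30.1
```

```bash
echo '[[0.07, 0, 0, 0, 0], [0.088, 0, 0, 0, 0], [0.088, 0, 0, -0.001, 0], [0.088, 0, 0, -0.003, 0], [0.088, 0, 0, -0.05, 0], [0.088, 0, 0, -0.11, 0], [0.088, 0, 0, -0.16, 0], [0.088, 0, 0, -0.2, 0], [0.088, 0, 0, -0.2, 0]]' | python3 jog.py ; python3 -c "
from h import *
go((.5,.02,.25),.083)"
```

```text
time: 6.58
ee_pos: [0.4385, 0.1373, 0.2396]
tool_rot: [2.126, 2.307, 0.009]
wrist_force: [-0.6, -0.8, 0.0]
grip_width: 0.0878
grip_force: 0.0
go [-0.1219  0.0518 -0.0102] turn -0.001330400929263842 q6 0.15
```

```bash
echo '[[0.088, -0.06, 0.025, -0.01, 0], [0.088, -0.12, 0.05, -0.01, 0], [0.088, -0.18, 0.075, -0.01, 0], [0.088, -0.22, 0.085, -0.01, 0], [0.088, -0.235, 0.085, -0.01, 0], [0.088, -0.235, 0.085, -0.01, 0]]' | python3 jog.py
python3 - <<'E'
from h import *
s=arm.get_state();im=arm.capture('wrist');cv2.imwrite('pics/w3.png',im[:,:,::-1])
print(repr(s['ee_pos']),repr(s['tool_rot']))
E
```

```text
time: 7.32
ee_pos: [0.5407, -0.0906, 0.2443]
tool_rot: [-2.129, -2.307, 0.001]
wrist_force: [0.1, 0.4, 0.4]
grip_width: 0.0878
grip_force: 0.0
array([ 0.54066397, -0.09060915,  0.24433328]) array([-2.12918085e+00, -2.30706233e+00,  1.18427496e-03])
```

View pics/w3.png

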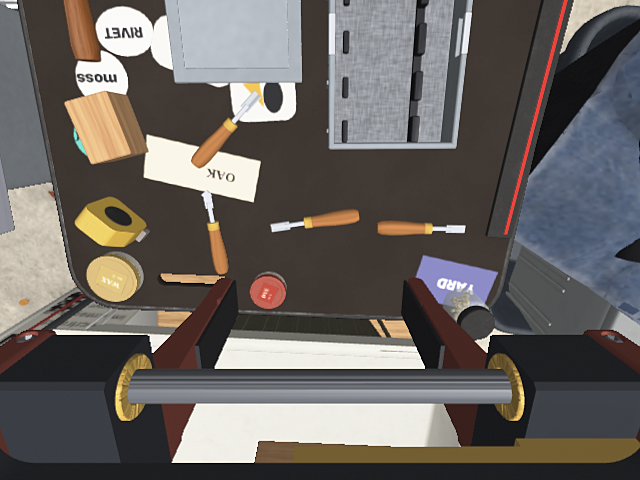

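All four tools are visible:

| Tool | Tip (px) | Handle end (px) |
|---|---|---|
| A | (258,93) | (195,163) |
| B | (206,193) | (221,271) |
| C | (271,228) | (358,215) |
| D | (465,229) | (378,228) |

The red tin is at (268,287), the jar is at (472,318), and the cover sits flat at upper left.

```bash
cat >> h.py <<'E'
def tool(tip,end,st):
    a,b=px('wrist',*tip,.009,st),px('wrist',*end,.009,st);d=a-b
    u=d/np.linalg.norm(d);o=(a+b)/2;print('o',o[:2].round(4),'len',np.linalg.norm(d).round(4),'yaw',np.arctan2(d[1],d[0]).round(3),'hold',(o-.022*u)[:2].round(4))
E
python3 - <<'E'
from h import *
s=dict(ee_pos=np.array([ 0.54066397, -0.09060915,  0.24433328]),tool_rot=np.array([-2.12918085e+00, -2.30706233e+00,  1.18427496e-03]))
for t in[((258,93),(195,163)),((206,193),(221,271)),((271,228),(358,215)),((465,229),(378,228))]: tool(*t,s)
print('tin',px('wrist',268,289,.018,s),'jar',px('wrist',474,321,.056,s))
print('coverTR',px('wrist',301,82,.018,s),px('wrist',173,82,.018,s))
c=[px('wrist',*p,.038,s) for p in[(330,148),(456,148)]];print('case',c,'expect',)
for lx,ly in[(-65,-103),(65,-103),(0,-63),(0,-21),(0,21),(0,63)]:
  a=.083;print(lx,ly,.5997+(lx*np.cos(a)-ly*np.sin(a))/1e3,.0855+(lx*np.sin(a)+ly*np.cos(a))/1e3)
go((.61-.0+.0,-.106,.15),.083)
E
```

```text
o [ 0.4315 -0.0119] len 0.1033 yaw 0.85 hold [ 0.417  -0.0284]
o [ 0.4171 -0.1313] len 0.0969 yaw 1.741 hold [ 0.4208 -0.153 ]
o [ 0.5349 -0.1071] len 0.1034 yaw -2.908 hold [ 0.5563 -0.1021]
o [ 0.6619 -0.1054] len 0.1028 yaw 0.069 hold [ 0.6399 -0.1069]
tin [ 0.48497736 -0.19427176  0.018     ] jar [ 0.7241257  -0.19629194  0.056     ]
coverTR [0.51043194 0.03997782 0.018     ] [0.38076257 0.02956903 0.018     ]
case [array([ 0.54495756, -0.02134717,  0.038     ]), array([ 0.67251263, -0.0110705 ,  0.038     ])] expect
-65 -103 0.5434629517001812 -0.022534227902659812
65 -103 0.6730154237070629 -0.011756612354398996
0 -63 0.6049229983041572 0.022716878950511138
0 -21 0.6014409994347191 0.06457229298350373
0 21 0.597959000565281 0.10642770701649629
0 63 0.5944770016958428 0.14828312104948888
go [-0.022   0.0679  0.0948] turn -0.0015246813823173166 q6 -0.31
```

Run:
```python
from h import *
s=dict(ee_pos=np.array([ 0.54066397, -0.09060915,  0.24433328]),tool_rot=np.array([-2.12918085e+00, -2.30706233e+00,  1.18427496e-03]))
a=.083
for p,z,l in[((346,86),.011,(-47,-42)),((346,42),.011,(-47,0)),((417,80),.021,(26,-42)),((420,33),.021,(26,0))]:
  w=px('wrist',*p,z,s)[:2]-[.5997,.0855]; print((np.array([[np.cos(a),np.sin(a)],[-np.sin(a),np.cos(a)]])@w*1e3).round(1),l)
print('rim',px('wrist',320,320,.082,s),px('wrist',320,345,.082,s))
go((.6399,-.1069,.10),.069+np.pi/2)
```

```text
[-46.5 -41. ] (-47, -42)
[-47.3  -0.6] (-47, 0)
[ 24.1 -36.9] (26, -42)
[23.5  4.7] (26, 0)
rim [ 0.54872038 -0.19358101  0.082     ] [ 0.55118389 -0.22395655  0.082     ]
go [-0.0254  0.0976  0.1448] turn -1.5583198104828058 q6 -0.31
```

```bash
echo '[[0.06, -0.01, 0.04, 0.03, 0.188], [0.045, -0.02, 0.08, 0.08, 0.376], [0.045, -0.0254, 0.0976, 0.11, 0.564], [0.045, -0.0254, 0.0976, 0.125, 0.752], [0.045, -0.0254, 0.0976, 0.135, 0.94], [0.045, -0.0254, 0.0976, 0.14, 1.128], [0.045, -0.0254, 0.0976, 0.1448, 1.316], [0.045, -0.0254, 0.0976, 0.1448, 1.504], [0.045, -0.0254, 0.0976, 0.1448, 1.583], [0.045, -0.0254, 0.0976, 0.1448, 1.583], [0.045, -0.0254, 0.0976, 0.1448, 1.583]]' | python3 jog.py
python3 - <<'E'
from h import *
s=arm.get_state();im=arm.capture('wrist');cv2.imwrite('pics/w4.png',im[:,:,::-1])
print(repr(s['ee_pos']),repr(s['tool_rot']))
go((.6399,-.1069,.021),.069+np.pi/2)
E
```

```text
time: 8.75
ee_pos: [0.6404, -0.1065, 0.1011]
tool_rot: [-3.139, -0.114, -0.0]
wrist_force: [0.5, 0.9, 0.3]
grip_width: 0.0448
grip_force: 0.0
array([ 0.64039696, -0.10654979,  0.1011144 ]) array([-3.13939666e+00, -1.13630851e-01, -4.95935786e-04])
go [-0.0005  0.      0.08  ] turn 0.00273813675765755 q6 1.28
```

View pics/w4.png

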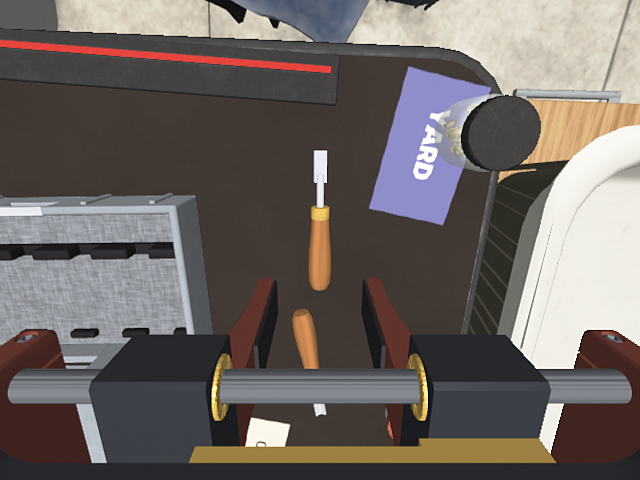

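```bash
python3 - <<'E'
from h import *
s=dict(ee_pos=np.array([ 0.64039696, -0.10654979,  0.1011144 ]),tool_rot=np.array([-3.13939666e+00, -1.13630851e-01, -4.95935786e-04]))
tool((320.5,151),(320,291),s)
print(px('wrist',513,325,.082,s),px('wrist',535,240,.082,s))
E
echo '[[0.045, -0.0005, 0, 0.03, 0], [0.045, -0.0005, 0, 0.06, 0], [0.045, -0.0005, 0, 0.075, 0], [0.045, -0.0005, 0, 0.079, 0], [0.045, -0.0005, 0, 0.08, 0], [0.0, -0.0005, 0, 0.08, 0], [0.0, -0.0005, 0, 0.08, 0], [0, -0.0005, 0, 0.08, 0], [0, -0.0005, 0, 0.08, 0]]' | python3 jog.py
```

```text
o [ 0.6574 -0.1054] len 0.1067 yaw 0.07 hold [ 0.6355 -0.107 ]
[ 0.62687625 -0.21718485  0.082     ] [ 0.67760888 -0.21621662  0.082     ]
time: 9.93
ee_pos: [0.6402, -0.1078, 0.0214]
tool_rot: [3.14, 0.109, 0.001]
wrist_force: [-0.8, 0.9, 1.6]
grip_width: 0.0169
grip_force: 30.0
```

```bash
echo '[[0, 0, 0, -0.02, 0], [0, 0, 0, -0.05, 0], [0, 0, 0, -0.075, 0], [0, 0, 0, -0.075, 0]]' | python3 jog.py
python3 - <<'E'
from h import *
a=.083
go((.6049-.021*np.cos(a),.0227-.021*np.sin(a),.0245),a+np.pi/2)
E
```

```text
time: 10.42
ee_pos: [0.6416, -0.1082, 0.1001]
tool_rot: [3.138, 0.109, 0.01]
wrist_force: [0.1, 0.5, -0.7]
grip_width: 0.0167
grip_force: 30.0
go [-0.049 -0.133  0.075] turn -0.013734972841847437 q6 1.28
```

```bash
echo '[[0, -0.015, -0.04, 0, -0.013], [0, -0.035, -0.09, 0, -0.013], [0, -0.047, -0.125, 0, -0.013], [0, -0.049, -0.133, 0.01, -0.013], [0, -0.049, -0.133, 0.02, -0.013], [0, -0.049, -0.133, 0.02, -0.013]]' | python3 jog.py
python3 - <<'E'
from h import *
a=.083
go((.6049-.021*np.cos(a),.0227-.021*np.sin(a),.0245),a+np.pi/2)
s=arm.get_state();im=arm.capture('wrist');cv2.imwrite('pics/w5.png',im[:,:,::-1])
print(repr(s['ee_pos']),repr(s['tool_rot']))
E
```

```text
time: 11.18
ee_pos: [0.5812, 0.0204, 0.0736]
tool_rot: [3.139, 0.128, -0.005]
wrist_force: [0.4, -0.2, -0.4]
grip_width: 0.0168
grip_force: 30.0
go [ 0.003  -0.0004  0.0491] turn -0.0017739668464926694 q6 1.47
array([0.58117393, 0.02038459, 0.07361967]) array([ 3.13867093,  0.12754151, -0.00532968])
```

View pics/w5.png

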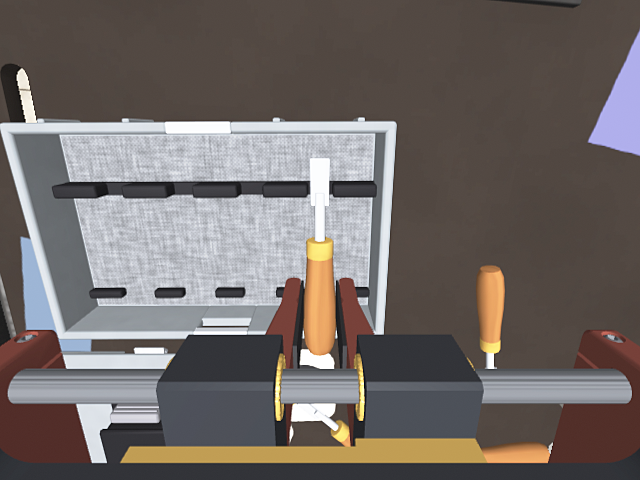

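The tool is aligned with the rightmost slot (gap 308–333 px, blade at 320). Lowering it.

```bash
echo '[[0, 0.001, 0, 0.02, 0], [0, 0.001, 0, 0.037, 0], [0, 0.001, 0, 0.044, 0], [0, 0.001, 0, 0.049, 0], [0, 0.001, 0, 0.05, 0], [0, 0.001, 0, 0.05, 0]]' | python3 jog.py
python3 - <<'E'
from h import *
a=.083
go((.6049-.021*np.cos(a),.0227-.021*np.sin(a),.0245),a+np.pi/2)
E
```

```text
time: 11.98
ee_pos: [0.5831, 0.0216, 0.0263]
tool_rot: [3.139, 0.129, 0.001]
wrist_force: [-0.0, -0.5, -0.5]
grip_width: 0.0168
grip_force: 30.0
go [0.0008 0.0007 0.0018] turn -0.0005626909502147726 q6 1.47
```

```bash
echo '[[0, 0, 0, 0.0018, 0], [0.03, 0, 0, 0.0018, 0], [0.03, 0, 0, 0.0018, 0], [0.03, 0, 0, -0.03, 0], [0.03, 0, 0, -0.08, 0], [0.03, 0, 0, -0.1, 0], [0.045, 0, 0, -0.1, 0]]' | python3 jog.py
python3 - <<'E'
from h import *
go((.5563,-.1021,.10),-2.908+np.pi/2)
E
```

```text
time: 12.85
ee_pos: [0.5837, 0.0216, 0.1272]
tool_rot: [3.139, 0.129, 0.005]
wrist_force: [-0.2, 0.1, -0.7]
grip_width: 0.0372
grip_force: 0.0
go [-0.0376  0.121   0.0271] turn -0.15127259177202768 q6 1.47
```

```bash
cat >> h.py <<'E'
W=dict(A=((.4639,.0243),(.3983,-.0499)),B=((.409,-.085),(.4265,-.178)),C=((.4852,-.1176),(.5868,-.094)))
def chk(n,names):
    im=arm.capture(n)[:,:,::-1].astype(int);ref=cv2.imread(f'pics/{n}0.png').astype(int);i=arm.camera_info(n);f=240/np.tan(np.radians(i['fovy'])/2)
    for k in names:
        P=np.array([[*w,.009] for w in W[k]]);c=(np.array(i['R'])@P.T).T+i['t'];p=c[:,:2]/c[:,2:]*f+[i['cx'],i['cy']]
        m=np.zeros((480,640),np.uint8);cv2.line(m,*[tuple(int(round(v)) for v in q) for q in p],1,5)
        print(n,k,'diff',np.abs(im-ref).mean(2)[m>0].mean().round(1))
E
echo '[[0.045, -0.015, 0.045, 0, -0.151], [0.045, -0.03, 0.095, 0.01, -0.151], [0.045, -0.0376, 0.121, 0.027, -0.151], [0.045, -0.0376, 0.121, 0.027, -0.151], [0.045, -0.0376, 0.121, 0.027, -0.151]]' | python3 jog.py
python3 - <<'E'
from h import *
go((.5563,-.1021,.021),-2.908+np.pi/2)
chk('side','ABC');chk('scene','ABC')
s=arm.get_state();im=arm.capture('wrist');cv2.imwrite('pics/w6.png',im[:,:,::-1])
print(repr(s['ee_pos']),repr(s['tool_rot']))
E
```

```text
time: 13.48
ee_pos: [0.5549, -0.1013, 0.0976]
tool_rot: [-3.119, -0.366, 0.003]
wrist_force: [0.7, 0.1, 0.7]
grip_width: 0.0453
grip_force: 0.0
go [0.0013 0.0012 0.0766] turn -0.000253051954847372 q6 1.1
side A diff 0.9
side B diff 0.8
side C diff 1.1
scene A diff 2.0
scene B diff 2.2
scene C diff 2.3
array([ 0.55564039, -0.10101232,  0.0988467 ]) array([-3.11964886e+00, -3.67668613e-01, -2.82593477e-04])
```

Nothing has moved. Grasping C.

```bash
echo '[[0.045, 0.0005, 0.001, 0.03, 0], [0.045, 0.0005, 0.001, 0.06, 0], [0.045, 0.0005, 0.001, 0.073, 0], [0.045, 0.0005, 0.001, 0.077, 0], [0.045, 0.0005, 0.001, 0.077, 0], [0, 0.0005, 0.001, 0.077, 0], [0, 0.0005, 0.001, 0.077, 0], [0, 0.0005, 0.001, 0.077, 0], [0, 0.0005, 0.001, 0.077, 0], [0, 0.0005, 0.001, 0.05, 0], [0, 0.0005, 0.001, 0.02, 0], [0, 0.0005, 0.001, -0.003, 0], [0, 0.0005, 0.001, -0.003, 0]]' | python3 jog.py;python3 - <<'E'
from h import *
a=.083
go((.6014-.022*np.cos(a),.0646-.022*np.sin(a),.0245),a+np.pi/2)
E
```

```text
time: 15.25
ee_pos: [0.5572, -0.1033, 0.104]
tool_rot: [3.119, 0.365, 0.006]
wrist_force: [-0.1, 0.5, -1.1]
grip_width: 0.017
grip_force: 30.0
go [ 0.0598 -0.1565  0.0794] turn 0.15025791922682696 q6 1.09
```

```bash
echo '[[0, 0.01, -0.02, 0, -0.188], [0, 0.02, -0.04, 0, -0.376], [0, 0.03, -0.06, 0, -0.564], [0, 0.035, -0.08, 0, -0.752], [0, 0.04, -0.1, 0, -0.94], [0, 0.045, -0.12, 0, -1.128], [0, 0.05, -0.14, 0, -1.316], [0, 0.055, -0.15, 0, -1.504], [0, 0.0598, -0.1565, 0, -1.692], [0, 0.0598, -0.1565, 0, -1.88], [0, 0.0598, -0.1565, 0, -2.068], [0, 0.0598, -0.1565, 0, -2.256], [0, 0.0598, -0.1565, 0.01, -2.444], [0, 0.0598, -0.1565, 0.02, -2.632], [0, 0.0598, -0.1565, 0.025, -2.82], [0, 0.0598, -0.1565, 0.025, -2.991], [0, 0.0598, -0.1565, 0.025, -2.991], [0, 0.0598, -0.1565, 0.025, -2.991]]' | python3 jog.py;python3 - <<'E'
from h import *
a=.083
go((.6014-.022*np.cos(a),.0646-.022*np.sin(a),.0245),a+np.pi/2)
s=arm.get_state();im=arm.capture('wrist')
cv2.imwrite('pics/w7.png',im[:,:,::-1])
print(repr(s['ee_pos']),repr(s['tool_rot']))
E
```

```text
time: 17.5
ee_pos: [0.5777, 0.0631, 0.0759]
tool_rot: [0.124, -3.138, 0.0]
wrist_force: [1.4, -0.3, -1.0]
grip_width: 0.0166
grip_force: 30.0
go [-0.0018 -0.0005  0.0514] turn -0.0037724116162276555 q6 -1.6
array([0.57767661, 0.06310173, 0.07593614]) array([ 1.24370294e-01, -3.13792824e+00,  6.16894054e-05])
```

View pics/w7.png

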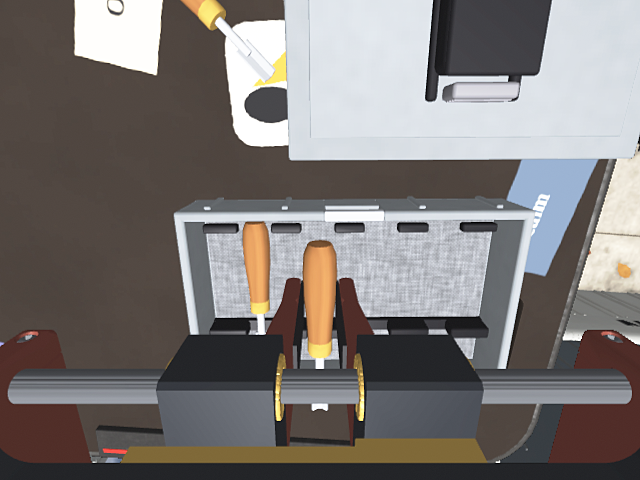

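D is bedded and C is lined up over bay 2 (slot 301–335 px, handle 303–336). Lowering it.

```bash
echo '[[0, -0.001, -0.0005, 0.02, -0.003], [0, -0.001, -0.0005, 0.037, -0.003], [0, -0.001, -0.0005, 0.045, -0.003], [0, -0.001, -0.0005, 0.049, -0.003], [0, -0.001, -0.0005, 0.051, -0.003], [0, -0.001, -0.0005, 0.051, -0.003]]' | python3 jog.py
python3 - <<'E'
from h import *
a=.083
go((.6014-.022*np.cos(a),.0646-.022*np.sin(a),.0245),a+np.pi/2)
E
```

```text
time: 18.3
ee_pos: [0.5795, 0.0627, 0.0264]
tool_rot: [-0.134, 3.137, 0.0]
wrist_force: [0.5, 0.8, -0.3]
grip_width: 0.0166
grip_force: 30.0
go [0.     0.     0.0019] turn 0.0026508257003090563 q6 -1.61
```

```bash
echo '[[0, 0, 0, 0.0018, 0], [0.03, 0, 0, 0.0018, 0], [0.03, 0, 0, 0.0018, 0], [0.03, 0, 0, -0.03, 0], [0.03, 0, 0, -0.08, 0], [0.03, 0, 0, -0.1, 0], [0.045, 0, 0, -0.1, 0]]' | python3 jog.py
python3 - <<'E'
from h import *
go((.417,-.0284,.10),.85+np.pi/2)
E
```

```text
time: 19.18
ee_pos: [0.5799, 0.0628, 0.1271]
tool_rot: [-0.134, 3.136, -0.0]
wrist_force: [-0.1, -0.9, -0.5]
grip_width: 0.0369
grip_force: 0.0
go [ 0.1702 -0.0769  0.0266] turn -0.7642891985245253 q6 -1.61
```

```bash
echo '[[0.045, 0.03, -0.015, 0, 0.188], [0.045, 0.06, -0.03, 0, 0.376], [0.045, 0.09, -0.045, 0, 0.564], [0.045, 0.12, -0.06, 0, 0.752], [0.045, 0.15, -0.07, 0, 0.94], [0.045, 0.1702, -0.0769, 0, 1.128], [0.045, 0.1702, -0.0769, 0, 1.316], [0.045, 0.1702, -0.0769, 0, 1.504], [0.045, 0.1702, -0.0769, 0, 1.692], [0.045, 0.1702, -0.0769, 0, 1.88], [0.045, 0.1702, -0.0769, 0.01, 2.068], [0.045, 0.1702, -0.0769, 0.0266, 2.256], [0.045, 0.1702, -0.0769, 0.0266, 2.377], [0.045, 0.1702, -0.0769, 0.0266, 2.377], [0.045, 0.1702, -0.0769, 0.0266, 2.377]]' | python3 jog.py;python3 - <<'E'
from h import *
go((.417,-.0284,.021),.85+np.pi/2)
chk('side','AB')
s=arm.get_state();im=arm.capture('wrist');cv2.imwrite('pics/w8.png',im[:,:,::-1])
print(repr(s['ee_pos']),repr(s['tool_rot']))
E
```

```text
time: 21.05
ee_pos: [0.4156, -0.0284, 0.0981]
tool_rot: [-2.859, -1.299, 0.002]
wrist_force: [-0.7, 1.0, -0.7]
grip_width: 0.0451
grip_force: 0.0
go [0.001  0.0011 0.0771] turn 0.0027487942211599226 q6 0.57
side A diff 1.1
side B diff 0.6
array([ 0.41581763, -0.02844213,  0.09849582]) array([-2.86008909e+00, -1.29841536e+00,  1.42253361e-03])
```

View pics/w8.png

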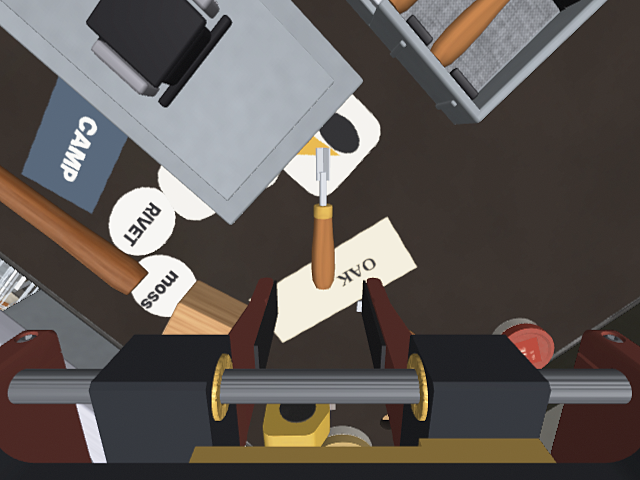

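Run:
```python
from h import *
s=dict(ee_pos=np.array([ 0.41581763, -0.02844213,  0.09849582]),tool_rot=np.array([-2.86008909e+00, -1.29841536e+00,  1.42253361e-03]))
tool((323,148),(323,290),s)
R=Ro.from_rotvec(s['tool_rot']).as_matrix()
for z in(0,.04,.06):
  p=px('wrist',243,314,z,s);print(z,p,R.T@(p-s['ee_pos']))
s3=dict(ee_pos=np.array([ 0.54066397, -0.09060915,  0.24433328]),tool_rot=np.array([-2.12918085e+00, -2.30706233e+00,  1.18427496e-03]))
for q in[(132,92),(146,152)]:
 for z in(.04,.06):p=px('wrist',*q,z,s3);print(q,p,R.T@(p-s['ee_pos']))
```

```text
o [ 0.4301 -0.0148] len 0.1067 yaw 0.856 hold [ 0.4157 -0.0314]
0 [ 0.3281075  -0.03148579  0.        ] [-0.05996806 -0.06393668  0.09858849]
0.04 [ 0.35110347 -0.02069479  0.04      ] [-0.03673109 -0.05376423  0.05856569]
0.06 [ 0.36260145 -0.01529929  0.06      ] [-0.0251126  -0.04867801  0.03855429]
(132, 92) [0.34972512 0.01479692 0.04      ] [-0.01092004 -0.07816405  0.05857243]
(132, 92) [0.36011306 0.01354224 0.06      ] [-0.00503852 -0.06953604  0.03856122]
(146, 152) [ 0.35901855 -0.04076012  0.04      ] [-0.04662631 -0.03459785  0.05855429]
(146, 152) [ 0.36888045 -0.03887008  0.06      ] [-0.0387237  -0.02843583  0.03854411]
```

```bash
echo '[[0.045, 0, 0.0015, 0.03, 0.003], [0.045, 0, 0.0015, 0.06, 0.003], [0.045, 0, 0.0015, 0.073, 0.003], [0.045, 0, 0.0015, 0.077, 0.003], [0.045, 0, 0.0015, 0.077, 0.003], [0, 0, 0.0015, 0.077, 0.003], [0, 0, 0.0015, 0.077, 0.003], [0, 0, 0.0015, 0.077, 0.003], [0, 0, 0.0015, 0.077, 0.003], [0, 0, 0.0015, 0.05, 0.003], [0, 0, 0.0015, 0.02, 0.003], [0, 0, 0.0015, -0.003, 0.003], [0, 0, 0.0015, -0.003, 0.003]]' | python3 jog.py;python3 - <<'E'
from h import *
a=.083
go((.59795-.022*np.cos(a),.1064-.022*np.sin(a),.0245),a+np.pi/2)
E
```

```text
time: 22.78
ee_pos: [0.4182, -0.0296, 0.104]
tool_rot: [2.862, 1.291, 0.005]
wrist_force: [0.6, -0.4, -0.2]
grip_width: 0.0169
grip_force: 30.0
go [0.2049 0.0292 0.0799] turn 0.7643243855787021 q6 0.57
```

```bash
echo '[[0, 0.04, 0.005, 0, 0.15], [0, 0.09, 0.012, 0, 0.3], [0, 0.14, 0.02, 0, 0.45], [0, 0.18, 0.027, 0, 0.6], [0, 0.2049, 0.0292, 0, 0.764], [0, 0.2049, 0.0292, 0.01, 0.764], [0, 0.2049, 0.0292, 0.025, 0.764], [0, 0.2049, 0.0292, 0.025, 0.764], [0, 0.2049, 0.0292, 0.025, 0.764]]' | python3 jog.py;python3 - <<'E'
from h import *
a=.083
go((.59795-.022*np.cos(a),.1064-.022*np.sin(a),.0245),a+np.pi/2)
s=arm.get_state();im=arm.capture('wrist');cv2.imwrite('pics/w9.png',im[:,:,::-1])
E
```

```text
time: 23.9
ee_pos: [0.5743, 0.1042, 0.0772]
tool_rot: [3.139, 0.131, -0.0]
wrist_force: [0.4, 0.4, -0.4]
grip_width: 0.017
grip_force: 30.0
go [ 0.0018 -0.0003  0.0527] turn 0.0003901098912093559 q6 1.61
```

View pics/w9.png

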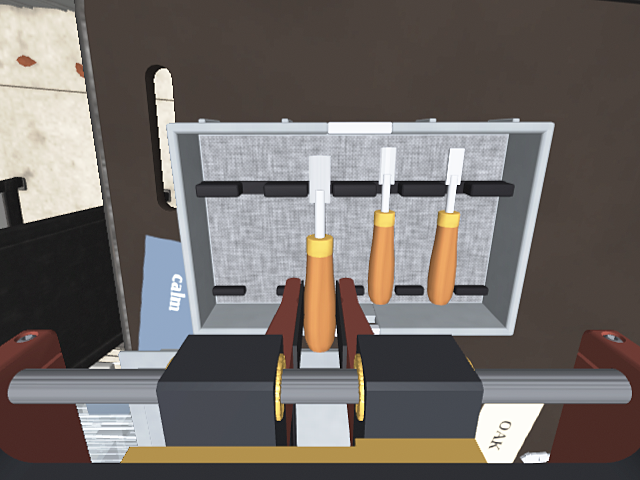

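C and D lie in their slots, and A is centred over bay 3 (slot 308–332 px). Lowering it.

```bash
echo '[[0, 0.001, 0, 0.02, 0], [0, 0.001, 0, 0.037, 0], [0, 0.001, 0, 0.047, 0], [0, 0.001, 0, 0.051, 0], [0, 0.001, 0, 0.052, 0], [0, 0.001, 0, 0.052, 0], [0, 0.001, 0, 0.054, 0], [0.03, 0.001, 0, 0.054, 0], [0.03, 0.001, 0, 0.054, 0], [0.03, 0.001, 0, 0.03, 0], [0.03, 0.001, 0, -0.02, 0], [0.03, 0.001, 0, -0.045, 0], [0.045, 0.001, 0, -0.045, 0]]' | python3 jog.py
python3 - <<'E'
from h import *
go((.4208,-.153,.10),1.741+np.pi/2)
chk('side','B')
E
```

```text
time: 25.58
ee_pos: [0.577, 0.105, 0.1244]
tool_rot: [-3.138, -0.131, -0.007]
wrist_force: [-0.1, 0.3, -0.9]
grip_width: 0.0371
grip_force: 0.0
go [-0.1773  0.2441  0.0236] turn 1.4839478789800982 q6 1.61
side B diff 0.3
```

```bash
echo '[[0.045, -0.03, 0.04, 0, -0.188], [0.045, -0.06, 0.08, 0, -0.376], [0.045, -0.09, 0.12, 0, -0.564], [0.045, -0.12, 0.16, 0, -0.752], [0.045, -0.15, 0.2, 0, -0.94], [0.045, -0.165, 0.23, 0, -1.128], [0.045, -0.1773, 0.2441, 0, -1.316], [0.045, -0.1773, 0.2441, 0.01, -1.504], [0.045, -0.1773, 0.2441, 0.0236, -1.658], [0.045, -0.1773, 0.2441, 0.0236, -1.658], [0.045, -0.1773, 0.2441, 0.0236, -1.658]]' | python3 jog.py;python3 - <<'E'
from h import *
go((.4225,-.156,.021),1.741+np.pi/2)
s=arm.get_state();im=arm.capture('wrist');cv2.imwrite('pics/w10.png',im[:,:,::-1])
print(repr(s['ee_pos']),repr(s['tool_rot']))
E
```

```text
time: 27.0
ee_pos: [0.419, -0.1529, 0.0978]
tool_rot: [-2.027, -2.398, 0.001]
wrist_force: [0.4, 0.5, -0.3]
grip_width: 0.045
grip_force: 0.0
go [-0.0037  0.003   0.0768] turn -0.0029564637488626033 q6 -0.59
array([ 0.41900803, -0.15294581,  0.09777779]) array([-2.02710029e+00, -2.39801040e+00,  7.14365687e-04])
```

View pics/w10.png

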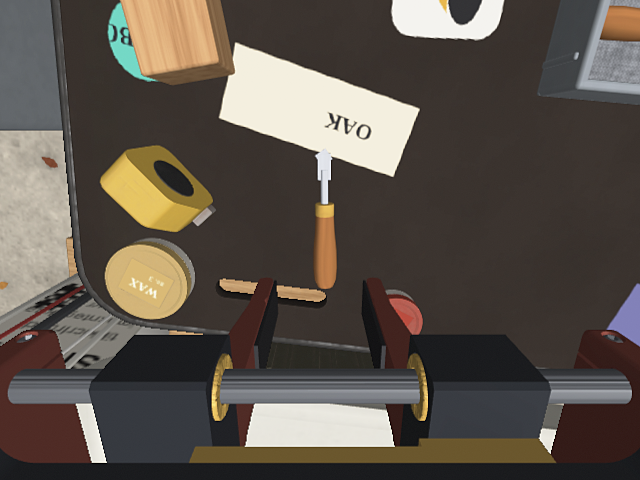

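B is at tip (323,150) and handle end (325,290). The brown strip is only a hand slot in the table. I'll use a narrower opening beside the tin.

```bash
echo '[[0.038, -0.0035, 0.003, 0.03, -0.003], [0.038, -0.0035, 0.003, 0.06, -0.003], [0.038, -0.0035, 0.003, 0.073, -0.003], [0.038, -0.0035, 0.003, 0.0765, -0.003], [0.038, -0.0035, 0.003, 0.0765, -0.003], [0, -0.0035, 0.003, 0.0765, -0.003], [0, -0.0035, 0.003, 0.0765, -0.003], [0, -0.0035, 0.003, 0.0765, -0.003], [0, -0.0035, 0.003, 0.0765, -0.003], [0, -0.0035, 0.003, 0.05, -0.003], [0, -0.0035, 0.003, 0.02, -0.003], [0, -0.0035, 0.003, -0.005, -0.003], [0, -0.0035, 0.003, -0.005, -0.003]]' | python3 jog.py;python3 - <<'E'
from h import *
a=.083
go((.5945-.022*np.cos(a),.1483-.022*np.sin(a),.0245),a+np.pi/2)
E
```

```text
time: 28.68
ee_pos: [0.4239, -0.1566, 0.1054]
tool_rot: [2.018, 2.403, 0.002]
wrist_force: [0.9, 1.0, -1.1]
grip_width: 0.0167
grip_force: 30.0
go [0.273  0.1985 0.0809] turn -1.4803258193499675 q6 -0.6
```

```bash
echo '[[0, 0.03, 0.02, 0, 0.188], [0, 0.07, 0.05, 0, 0.376], [0, 0.11, 0.08, 0, 0.564], [0, 0.15, 0.11, 0, 0.752], [0, 0.19, 0.14, 0, 0.94], [0, 0.23, 0.165, 0, 1.128], [0, 0.26, 0.19, 0, 1.316], [0, 0.273, 0.1985, 0, 1.504], [0, 0.273, 0.1985, 0, 1.661], [0, 0.273, 0.1985, 0.015, 1.661], [0, 0.273, 0.1985, 0.027, 1.661], [0, 0.273, 0.1985, 0.027, 1.661]]' | python3 jog.py;python3 - <<'E'
from h import *
a=.083
go((.5945-.022*np.cos(a),.1483-.022*np.sin(a),.0245),a+np.pi/2)
print(arm.get_state()['grip_width'])
E
```

```text
time: 30.18
ee_pos: [0.5699, 0.1465, 0.0738]
tool_rot: [3.138, 0.133, -0.007]
wrist_force: [-0.1, -0.0, 0.6]
grip_width: 0.0165
grip_force: 30.0
go [0.0028 0.0003 0.0493] turn 0.001866380685816793 q6 1.68
0.016485891297727505
```

```bash
echo '[[0, 0.001, 0, 0.02, 0.001], [0, 0.001, 0, 0.037, 0.001], [0, 0.001, 0, 0.045, 0.001], [0, 0.001, 0, 0.05, 0.001], [0, 0.001, 0, 0.051, 0.001], [0, 0.001, 0, 0.051, 0.001]]' | python3 jog.py
python3 - <<'E'
from h import *
a=.083
go((.5945-.022*np.cos(a),.1483-.022*np.sin(a),.0245),a+np.pi/2)
E
```

```text
time: 30.92
ee_pos: [0.5726, 0.1473, 0.0268]
tool_rot: [-3.139, -0.129, -0.002]
wrist_force: [-2.8, 0.1, 5.2]
grip_width: 0.0164
grip_force: 30.0
go [-0.0001  0.0008  0.0023] turn -0.0005305615318835777 q6 1.68
```

```bash
echo '[[0.03, 0, 0.0005, 0.001, 0], [0.03, 0, 0.0005, 0.001, 0], [0.03, 0, 0.0005, -0.02, 0], [0.03, 0, 0.0005, -0.07, 0], [0.03, 0.03, -0.03, -0.13, 0], [0.045, 0.05, 0, -0.17, 0], [0.045, 0.05, 0.05, -0.17, 0], [0.045, 0.05, 0.05, -0.17, 0]]' | python3 jog.py
python3 - <<'E'
from h import *
s=arm.get_state();im=arm.capture('wrist')
np.save('w11.npy',im)
print(repr(s['ee_pos']),repr(s['tool_rot']))
# project case points to find crop
i=arm.camera_info('wrist');f=240/np.tan(np.radians(i['fovy'])/2);R=Ro.from_rotvec(s['tool_rot']).as_matrix()
T=np.eye(4);T[:3,:3]=R;T[:3,3]=s['ee_pos'];M=np.linalg.inv(T@i['hand_eye'])
a=.083
for lx,ly,z in[(-65,-103,38),(65,-103,38),(65,103,38),(-65,103,38),(52,63,13),(-52,63,13),(52,-63,13)]:
  p=M@[.5997+(lx*np.cos(a)-ly*np.sin(a))/1e3,.0855+(lx*np.sin(a)+ly*np.cos(a))/1e3,z/1e3,1];print(lx,ly,(p[:2]/p[2]*f+[i['cx'],i['cy']]).round(1))
E
```

```text
time: 31.92
ee_pos: [0.6272, 0.0986, 0.1981]
tool_rot: [3.138, 0.123, 0.005]
wrist_force: [-0.5, 1.2, 0.0]
grip_width: 0.0449
grip_force: 0.0
array([0.6271526 , 0.09861783, 0.19806413]) array([3.13844932, 0.12311651, 0.00474356])
-65 -103 [430.6 311.7]
65 -103 [444.1 185.2]
65 103 [218.7 186.2]
-65 103 [230.5 312.6]
52 63 [267.1 195.3]
-52 63 [272.  290.2]
52 -63 [393.6 194.7]
```

Run:
```python
import numpy as np,cv2
from h import arm
im=np.load('w11.npy')[165:335,205:455,::-1]
a=cv2.resize(im,None,fx=3.2,fy=3.2,interpolation=cv2.INTER_CUBIC)
cv2.imwrite('pics/w11c.png',a[:544,:800])
```

```text
(no output)
```

View pics/w11c.png

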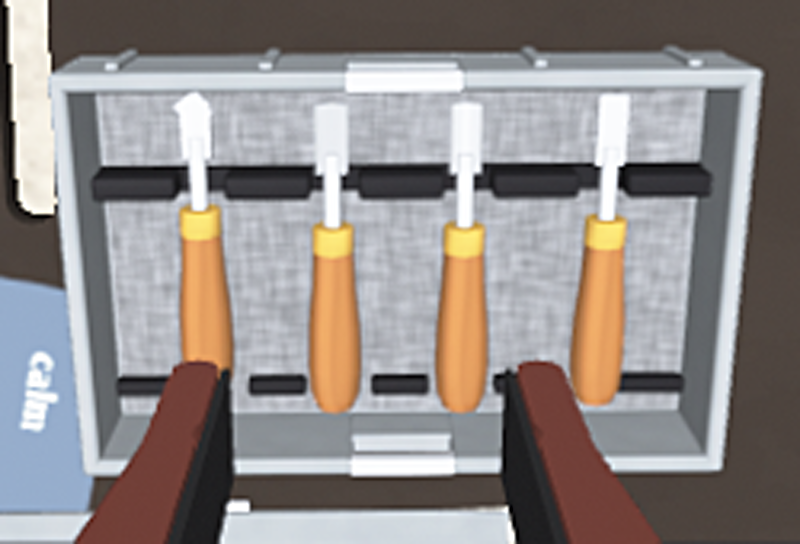

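The V tool lies straight in its slot, with its tip at about +52 mm. Lowering it met some force though, so I'll check its height with image code from the side camera while moving on towards the cover.

```bash
python3 -c "
from h import *
go((.4376,.137,.2),.083)"
```

```text
go [-0.1854 -0.0517 -0.0032] turn 1.5677210603285068 q6 1.6
```

```bash
echo '[[0.088, -0.02, -0.006, 0, -0.188], [0.088, -0.05, -0.015, 0, -0.376], [0.088, -0.08, -0.025, 0, -0.564], [0.088, -0.11, -0.033, 0, -0.752], [0.088, -0.14, -0.04, 0, -0.94], [0.088, -0.17, -0.045, 0, -1.128], [0.088, -0.1854, -0.0517, 0, -1.316], [0.088, -0.1854, -0.0517, 0, -1.504], [0.088, -0.1854, -0.0517, 0, -1.574], [0.088, -0.1854, -0.0517, 0, -1.574]]' | python3 jog.py
python3 - <<'E'
from h import *
go((.4376,.137,.2),.083)
a=.083
for n in('side','scene'):
  im=arm.capture(n);hsv=cv2.cvtColor(im,cv2.COLOR_RGB2HSV);m=cv2.inRange(hsv,(5,90,70),(20,255,255))
  i=arm.camera_info(n);f=240/np.tan(np.radians(i['fovy'])/2)
  k,l,st,c=cv2.connectedComponentsWithStats(m)
  for ly in(-63,-21,21,63):
    P=[]
    for lx in(-50,-24,2):
      X=np.array([.5997+(lx*np.cos(a)-ly*np.sin(a))/1e3,.0857+(lx*np.sin(a)+ly*np.cos(a))/1e3,.013]);q=np.array(i['R'])@X+i['t'];P.append(q[:2]/q[2]*f+[i['cx'],i['cy']])
    j=1+np.argmin(np.linalg.norm(c[1:]-P[1],axis=1)) if k>1 else 0
    ys,xs=np.nonzero(l==j);s1=np.polyfit(xs,ys,1)[0] if n=='side' else 0
    print(n,ly,'proj',P[0].round(1),P[1].round(1),P[2].round(1),'blob',c[j].round(1),st[j],'slope',np.round(s1,3),'exp',((P[2]-P[0])[1]/(P[2]-P[0])[0]).round(3))
E
```

```text
time: 33.22
ee_pos: [0.4367, 0.1386, 0.1959]
tool_rot: [-2.124, -2.315, -0.001]
wrist_force: [0.8, 0.8, 1.1]
grip_width: 0.088
grip_force: 0.0
go [-0.0017  0.0008 -0.0041] turn 0.0031213963740324147 q6 0.15
side -63 proj [317.7 270.3] [332.6 268.1] [347.4 266. ] blob [334.6 267.4] [318 264  36   9 179] slope -0.112 exp -0.142
side -21 proj [313.2 254.6] [327.6 252.6] [342.  250.6] blob [328.2 251.8] [312 247  35  11 233] slope -0.119 exp -0.138
side 21 proj [309.  239.9] [323. 238.] [336.9 236.1] blob [323.4 237.1] [308 233  34  10 214] slope -0.12 exp -0.135
side 63 proj [305.  226.1] [318.6 224.3] [332.1 222.5] blob [322.4 222.8] [307 218  33  10 200] slope -0.121 exp -0.132
scene -63 proj [332.1 259. ] [337.7 253.4] [343.1 247.9] blob [342.5 249. ] [336 244  13  10  64] slope 0 exp -1.002
scene -21 proj [315.4 253.9] [321.2 248.4] [326.8 243.2] blob [324.7 243.8] [318 238  13  11  63] slope 0 exp -0.942
scene 21 proj [299.2 248.9] [305.2 243.6] [311.  238.5] blob [308.9 238.9] [303 234  12  10  56] slope 0 exp -0.888
scene 63 proj [283.5 244.1] [289.6 239. ] [295.6 234. ] blob [293.7 233.9] [287 229  14  11  71] slope 0 exp -0.84
```

All four tools lie at the same height, with tips at about 50–56 mm. Next, the cover.

```bash
echo '[[0.088, 0, 0, 0.05, 0], [0.088, 0, 0, 0.1, 0], [0.088, 0, 0, 0.13, 0], [0.088, 0, 0, 0.135, 0], [0.088, 0, 0, 0.135, 0]]' | python3 jog.py ; python3 -c "
from h import *
go((.4376,.137,.0375),.083)"
```

```text
time: 33.95
ee_pos: [0.4376, 0.1379, 0.0616]
tool_rot: [2.125, 2.314, 0.001]
wrist_force: [-0.0, 0.1, 0.8]
grip_width: 0.0879
grip_force: 0.0
go [-0.0009 -0.0001  0.0241] turn 0.00209376723845045 q6 0.15
```

```bash
echo '[[0.088, -0.001, 0, 0.015, 0.002], [0.088, -0.001, 0, 0.024, 0.002], [0.088, -0.001, 0, 0.024, 0.002], [0.03, -0.001, 0, 0.024, 0.002], [0.03, -0.001, 0, 0.024, 0.002], [0.03, -0.001, 0, 0.024, 0.002], [0.03, -0.001, 0, 0.024, 0.002], [0.03, -0.001, 0, 0.024, 0.002], [0.03, -0.001, 0, 0.024, 0.002]]' | python3 jog.py; python3 -c "
from h import *
go((.4376,.137,.0375),.083)"
```

```text
time: 35.08
ee_pos: [0.4377, 0.1368, 0.0375]
tool_rot: [2.126, 2.312, 0.002]
wrist_force: [-1.1, -0.6, 5.0]
grip_width: 0.0489
grip_force: 30.0
go [ 0.0002 -0.0001 -0.    ] turn 0.0005390260829993831 q6 0.15
```

```bash
echo '[[0.03, 0, 0, -0.02, 0], [0.03, 0, 0, -0.045, 0], [0.03, 0, 0, -0.065, 0], [0.03, 0, 0, -0.07, 0], [0.03, 0, 0, -0.07, 0]]' | python3 jog.py; python3 -c "
from h import *
go((.6000,.0854,.1075),.083)"
```

```text
time: 35.7
ee_pos: [0.4372, 0.1367, 0.1062]
tool_rot: [-2.127, -2.312, 0.001]
wrist_force: [-0.1, 0.8, -3.4]
grip_width: 0.0489
grip_force: 30.0
go [-0.0647  0.158  -0.0014] turn 0.0004936898130625256 q6 0.15
```

```bash
echo '[[0.03, -0.015, 0.035, 0, 0], [0.03, -0.035, 0.085, 0, 0], [0.03, -0.055, 0.135, 0, 0], [0.03, -0.0647, 0.158, 0, 0], [0.03, -0.0647, 0.158, 0.005, 0], [0.03, -0.0647, 0.158, 0.015, 0], [0.03, -0.0647, 0.158, 0.015, 0]]' | python3 jog.py; python3 -c "
from h import *
go((.6000,.0854,.0615),.083);print(arm.get_state()['grip_width'])"
```

```text
time: 36.58
ee_pos: [0.5983, 0.0859, 0.0897]
tool_rot: [-2.124, -2.311, 0.004]
wrist_force: [-0.4, -0.8, -2.9]
grip_width: 0.0486
grip_force: 30.0
go [-0.0006  0.0017  0.0282] turn 0.0012390764918399633 q6 0.0
0.048597688223481504
```

```bash
echo '[[0.03, 0, 0, 0, 0], [0.03, 0, 0, 0, 0], [0.03, 0, 0, 0.004, 0], [0.03, 0, 0, 0.004, 0]]' | python3 jog.py; python3 -c "
from h import *
go((.6000,.0854,.0615),.083)"
```

```text
time: 37.08
ee_pos: [0.5999, 0.0855, 0.0872]
tool_rot: [-2.126, -2.312, 0.001]
wrist_force: [0.1, -0.4, -3.2]
grip_width: 0.0488
grip_force: 30.0
go [-0.0001  0.0001  0.0257] turn 0.0005806761917026559 q6 0.0
```

```bash
echo '[[0.03, 0, 0, 0.008, 0], [0.03, 0, 0, 0.014, 0], [0.03, 0, 0, 0.019, 0], [0.03, 0, 0, 0.023, 0], [0.03, 0, 0, 0.025, 0], [0.03, 0, 0, 0.026, 0], [0.03, 0, 0, 0.026, 0]]' | python3 jog.py
```

```text
time: 37.95
ee_pos: [0.6003, 0.0854, 0.0618]
tool_rot: [2.127, 2.312, 0.0]
wrist_force: [0.2, 0.1, -2.7]
grip_width: 0.0486
grip_force: 30.0
```

```bash
echo '[[0.03, 0, 0, 0.001, 0], [0.03, 0, 0, 0.001, 0], [0.03, 0, 0, 0.001, 0]]' | python3 jog.py; echo '[[0.03, 0, 0, 0.001, 0], [0.03, 0, 0, 0.001, 0]]' | python3 jog.py
```

```text
time: 38.33
ee_pos: [0.6004, 0.0854, 0.0615]
tool_rot: [2.126, 2.312, 0.001]
wrist_force: [-2.8, -0.6, 3.6]
grip_width: 0.0487
grip_force: 30.0
time: 38.58
ee_pos: [0.6004, 0.0855, 0.0615]
tool_rot: [2.126, 2.312, 0.001]
wrist_force: [-5.0, -0.9, 8.6]
grip_width: 0.0492
grip_force: 30.0
```

Seated at the original height (0.0615). Releasing, rising a little, and checking with image code.

```bash
echo '[[0.07, 0, 0, 0, 0], [0.088, 0, 0, 0, 0], [0.088, 0, 0, 0, 0], [0.088, 0, 0, -0.003, 0], [0.088, 0, 0, -0.04, 0], [0.088, 0, 0, -0.09, 0], [0.088, 0, 0, -0.138, 0], [0.088, 0, 0, -0.138, 0], [0.088, 0, 0, -0.138, 0]]' | python3 jog.py
python3 - <<'E'
from h import *
s=arm.get_state();im=arm.capture('wrist')[:,:,::-1];ref=cv2.imread('pics/w1.png')
print(s['ee_pos'],s['tool_rot'],s['wrist_force'])
# shift of cover region between first view and now
for n,(x,y,w,h) in dict(TL=(235,100,40,40),TR=(370,100,40,40),BL=(248,295,35,40),BR=(360,295,35,40),grip=(275,195,90,70),tabL=(276,203,18,56),tabR=(345,203,18,56)).items():
  t=ref[y:y+h,x:x+w];r=cv2.matchTemplate(im[y-12:y+h+12,x-12:x+w+12],t,cv2.TM_CCOEFF_NORMED);_,v,_,p=cv2.minMaxLoc(r);print(n,round(v,3),p[0]-12,p[1]-12)
# expected motion of pixel grid due to pose differences
s1=dict(ee_pos=np.array([0.59975279, 0.08652778, 0.20114671]),tool_rot=np.array([2.13426191, 2.30479464, 9.69658203e-04]))
for p in[(244,111),(393,110),(383,322)]:
  X=px('wrist',*p,.042,s1);i=arm.camera_info('wrist');f=240/np.tan(np.radians(i['fovy'])/2);T=np.eye(4);T[:3,:3]=Ro.from_rotvec(s['tool_rot']).as_matrix();T[:3,3]=s['ee_pos'];q=np.linalg.inv(T@i['hand_eye'])@[*X,1];print('expected shift',(q[:2]/q[2]*f+[i['cx'],i['cy']]-p).round(1))
b=arm.capture('side').astype(int);a0=cv2.imread('pics/side0.png')[:,:,::-1].astype(int);print('side diff cover',np.abs(a0-b)[205:290,300:390].mean())
E
```

```text
time: 39.7
ee_pos: [0.6, 0.0854, 0.1967]
tool_rot: [-2.126, -2.312, 0.001]
wrist_force: [0.0, 0.5, -0.2]
grip_width: 0.0876
grip_force: 0.0
[0.60000149 0.08540801 0.19670792] [-2.12644743e+00 -2.31174026e+00  1.05351880e-03] [ 0.03222202  0.50398842 -0.21093178]
TL 0.985 1 -2
TR 0.973 4 -1
BL 0.989 0 1
BR 0.989 1 2
grip 0.979 1 0
tabL 0.962 1 0
tabR 0.963 2 0
expected shift [-0.3 -2.3]
expected shift [ 2.1 -1.3]
expected shift [0.3 1.8]
side diff cover 2.3351633986928104
```

Run:
```python
from h import *
for n,(y0,y1,x0,x1) in dict(side=(235,290,295,395),scene=(205,250,262,372)).items():
  a=cv2.imread(f'pics/{n}0.png',0);b=cv2.cvtColor(arm.capture(n),cv2.COLOR_RGB2GRAY)
  print(n,cv2.phaseCorrelate(a[y0:y1,x0:x1].astype(np.float32),b[y0:y1,x0:x1].astype(np.float32),cv2.createHanningWindow((x1-x0,y1-y0),cv2.CV_32F)),np.abs(a.astype(int)-b)[y0:y1,x0:x1].mean())
```

```text
side ((0.39112565782791364, 0.009312644707950568), 0.9137484505971273) 1.518909090909091
scene ((0.41799313363818413, 0.12740863559402982), 1.0291699458934642) 3.708686868686869
```

```bash
python3 -c "
from rig import arm
print(arm.sign_off())"
```

```text
the job is handed in; nothing more can be done
None
```

I handed the job in at about 40 s on the robot's clock: all four tools are bedded blade to +x, the cover is back within about 1 mm of where it started, and both tabs are out; the sign-off gave no verdict.

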